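Hold the sprung jar clamp open for the next jar

TASK

A cook is about to drop the jar that stands on the cork mat into the jar clamp. Pull the clamp's sprung jaw open by its black upright grip until the white pointer is level with the clip for that jar - the green clip for the slim spice jar, the red clip for the wide coffee jar - and keep it there: your program finishes while the gripper still holds the jaw open. Leave the jars and the other things on the worktop where they stand.

Things in the scene. Friction and masses are not known exactly. Their poses are not given: they have to be found in the camera images.
- jar_clamp: jar clamp screwed to the worktop: wooden bed 280 x 150 x 16 mm (x -145 to +135, y -63 to +87 mm from the origin, which lies on the worktop), fixed dark jaw at the far end, inner face x = +86 mm, top z = 70 mm. z up; the sprung jaw opens along -x, roughly towards the robot (yaw within 0.5 rad). Rods, end block and spring barrel stay below z = 45 mm
- sprung_jaw: the clamp's moving jaw: dark carriage, jaw plate 100 mm wide with top at z = 70 mm, black grip and white pointer. Axes as jar_clamp, origin at jar_clamp's when shut. Slides 0 to 70 mm along the clamp's -x; starts shut, springs back when let go: about 4 N at 0, 7 N at 25 mm, 11 N at 55 mm of pull, friction 0.4 N. Jaw gap 26 mm when shut, wider by the pull
- grip (a point): point on the axis of the sprung jaw's black upright round post, 80 mm above the worktop. Post 22 mm in diameter, straight from 42 to 104 mm above the worktop, rounded top at 108 mm. The jaw plate (top 70 mm) begins 64 mm from the axis towards the clamp's +x; on the other sides nothing is higher than 45 mm. Axes as jar_clamp
- pointer (a point): outer tip of the white pointer on the sprung jaw, 6 mm wide, 58 mm to the clamp's +y (left) of the post's axis and 30 mm above the worktop; at the same clamp x as the post's axis. It moves with the jaw past the clips
- green_clip: green marker clip for the slim spice jar, 12 mm long (x) x 20 x 18 mm, fixed on the clamp's rail beside the pointer's path, 28 to 34 mm of pull from shut; origin at the middle of its underside, 72 mm to the clamp's +y; axes as jar_clamp. Level: the pointer's middle lies within the clip's 12 mm length
- red_clip: red marker clip for the wide coffee jar, same size and rail as the green clip, 53 to 60 mm of pull from shut; origin at the middle of its underside; axes as jar_clamp
- cork_mat: round brown cork mat, 90 mm in diameter, 4 mm thick, fixed, to the left or right of the clamp; the jar on it is the next one. Origin at the middle of its underside
- grey_mat: round grey mat of the same size, fixed, on the other side of the clamp; the jar on it waits. Origin at the middle of its underside
- coffee_jar: wide clear jar with dark contents and black lid, 68 mm in diameter, 133 mm high, loose; stands on one of the mats. Origin at the middle of its underside
- spice_jar: slim spice jar with a green lid, 46 mm in diameter, 106 mm high, loose; stands on the other mat. Origin at the middle of its underside
- mug: yellow and blue mug, 78 x 114 x 92 mm, loose bystander at the back right. Origin at the middle of its underside
- salt_shaker: white salt shaker, 44 mm in diameter, 90 mm high, loose bystander at the back left. Origin at the middle of its underside
- small_tin: small food tin, 57 mm in diameter, 72 mm high, loose bystander at the back left. Origin at the middle of its underside
Mind the look-alikes: they are no part of the job. What is shaped like the coffee_jar but pink or purple is not meant.

How it is judged:
At the end, for the whole second after the job is handed in: Through the last second the fingers hold the sprung jaw still (over 3 N, under 10 mm/s), pointer within 6 mm of the middle of the right clip along the clamp's x (coffee jar on cork: red; spice jar: green); jars, mug, salt shaker and tin within 15 mm of their start (((horizontal distance between coffee_jar and cork_mat below 0.05 m and x of pointer in the frame of red_clip between -0.006 and 0.006 m) or (horizontal distance between spice_jar and cork_mat below 0.05 m and x of pointer in the frame of green_clip between -0.006 and 0.006 m)) and contact force between the fingers and sprung_jaw above 3 N and linear speed of sprung_jaw below 0.01 m/s and distance of each of coffee_jar, spice_jar, mug, salt_shaker, small_tin from where it was at the start of the episode below 0.015 m); the arm keeps its last pose, push and grip.
It fails at once if a jar, the mug, the salt shaker or the tin is moved more than 15 mm or tipped (distance of any of coffee_jar, spice_jar, mug, salt_shaker, small_tin from where it was at the start of the episode above 0.015 m or angle between any of coffee_jar, spice_jar, mug, salt_shaker, small_tin's own z axis and vertical above 0.3 rad).
It also fails if it takes over 34 s, if anything falls off the work surface, if the arm or the gripper's body presses on something with over 40 N, if the wrist force passes 120 N, or if a joint passes its speed limit or range.

ROBOT

A 6-joint arm with a two-finger parallel gripper is mounted at the origin on a cart in front of the work surface, level with it; the furniture and walls round the work are solid. World frame = base frame: x ahead of the robot, y to its left, z up, the work surface at z = 0. Lengths are in m, angles in rad, forces in N, time in s.
With the tool pointing down it reaches from about 0.225 to 0.875 m from the base axis. Payload 3.4 kg.
Tool frame: the origin (TCP) lies at the very end of the fingers, on their centre line; the grasp point (between the pads) lies 19 mm behind it; z points along the fingers, y is the line along which they close (so a half turn about z gives the same grasp; the last joint's range is limited). The gripper opens to 85 mm and grips with 20 to 120 N. Pads are 22 mm wide; open, the fingers measure 114 mm over their backs; the gripper's body (76 mm by 85 mm) begins 54 mm behind the grasp point. The pads swing forward as they close: fully open they stand 13 mm farther back than shut.
Start: joints at [-0.121, 0.276, 1.505, -0, 1.361, -0.121], TCP at [0.575, -0, 0.194] pointing down, gripper open.
Joint ranges: [-2.89, 2.89], [-0.75, 2.08], [0.22, 2.7], [-1.18, 4.32], [0.11, 2.71], [-2.7, 2.7]. Speed limits (rad/s): [2.57, 2.57, 3.14, 3.14, 3.14, 3.14].

INTERFACE

Orientations are given as a unit quaternion [w, x, y, z].
In Python, from rig import manip, eyes gives the robot as it stands.
- The arm moves only by the tool servo_tool, never from a script. Its argument "series" is text: rows parted by semicolons, each of 7 numbers parted by spaces: the shift along the tool's x, y, z in m, then the turn, a rotation vector about the tool's x, y, z in degrees, then the closure, from 0 (fully open) to 1 (shut). In form: dx dy dz ax ay az fingers; .... A call has 1 to 5 rows; each row is the pose to reach, as a shift and turn from the pose commanded when the call began, along the tool's axes at that moment; what a row does not reach only later rows make up. A row lasts 1/10 s, in which the tool goes at most 50 mm and 8.59 degrees, less where a joint would pass 70% of its speed; a pose out of reach is approached as far as the arm can. A call with a gripper value outside its range is refused whole. The fingers move at their own pace and stop on an object; "squeeze" is the grip in N (left out, the last holds). Time passes only in rows, so rows that repeat a pose let the fingers close. It gives the time, the measured TCP pose, the force, the opening and the grip force at its end, in the units of the state.
- manip.get_state(): the state, without advancing time (a new reading comes with each control period).
- eyes.get_image(name): name is "scene" or "side" or "wrist"; returns the picture (384x512x3 uint8, red, green, blue); there is no depth.
- eyes.camera_info(name): a dict with "fx", "fy", "cx", "cy" (pixels), "eye" and "orientation" of the camera in the world. Camera axes: x right, y down, z forward; pixel columns grow to the right and rows downward; lengths in m; the calibration is good to about 2 mm. The wrist camera is an equidistant fisheye: a pixel r from the principal point sees the ray r / f radians off the axis. A picture is of the moment at which its call begins: read the wrist's pose just before it. camera_info takes no time and is no camera call; for the wrist camera it gives the pose at the moment of the call.
- manip.sign_off(): hands the job in; it is judged then, once.
The state is a dict: "clock": time; "qpos": joint angles; "qd": joint speeds; "effort": joint torques, N m; "position": TCP position; "ee_rot": TCP orientation; "contact_force": force on the tool from outside, world axes, zero at the start; "moment": the same for the moment, N m; "width": finger opening in m; "gripper_force": force on a finger pad.
Only numpy, scipy, OpenCV 4.12 (cv2) and the standard library are available. Lean on these libraries where they do the work, as an engineer would, in place of code of your own. Each camera call takes 0.05 s, during which the arm holds its last target. There are 200 camera calls.

## Working session

There is one attempt and no reset: what is moved stays moved. The work goes in short steps, Python scripts to look and compute and a tool call to move; the robot and the scene stay as the last step left them, time stands still between calls to the robot, and variables do not carry over. Pictures are saved under pics/ and viewed, at most 10 in all, crops included, and the job is handed in when it is done.

Besides the shell and the picture viewer there is one more tool, called after "Request:" as a command line: name --argument value ..., lists and objects as JSON in quotes. servo_tool: Moves the arm, as the interface text tells. Its arguments: {"type":"object","properties":{"series":{"type":"string"},"squeeze":{"type":"number"}},"required":["series"]}

```bash
mkdir -p pics
python3 - <<'E'
from rig import manip, eyes
import cv2, numpy as np
s=manip.get_state(); print({k:np.round(s[k],3).tolist() for k in ('clock','position','ee_rot','contact_force','width')})
for n in ("scene","side","wrist"):
    print(n,{k:np.round(v,4).tolist() for k,v in eyes.camera_info(n).items() if not isinstance(v,str)})
    im=eyes.get_image(n); np.save(f'pics/{n}0.npy',im); cv2.imwrite(f'pics/{n}0.png',im[...,::-1])
E
```

```text
{'clock': 0.0, 'position': [0.574, 0.0, 0.193], 'ee_rot': [-0.001, 0.707, 0.707, -0.001], 'contact_force': [0.102, 0.209, -0.737], 'width': 0.085}
scene {'fx': 463.2267, 'fy': 463.2267, 'cx': 259.7412, 'cy': 188.0842, 'eye': [-0.5135, -0.626, 1.1663], 'orientation': [-0.3573, 0.7816, -0.4681, 0.2058]}
side {'fx': 366.2472, 'fy': 366.2472, 'cx': 251.6427, 'cy': 190.7338, 'eye': [-0.0473, 0.9796, 1.0108], 'orientation': [0.1125, -0.2361, 0.8703, -0.4174]}
wrist {'fx': 297.3186, 'fy': 297.3186, 'cx': 257.3559, 'cy': 190.2915, 'eye': [0.5751, 0.0824, 0.3729], 'orientation': [0.1608, 0.987, 0.0001, -0.0011]}
```

View pics/scene0.png

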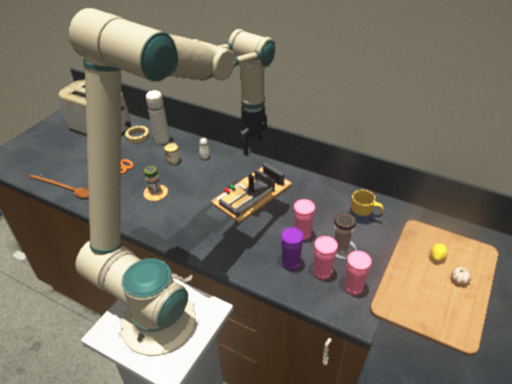

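View pics/side0.png

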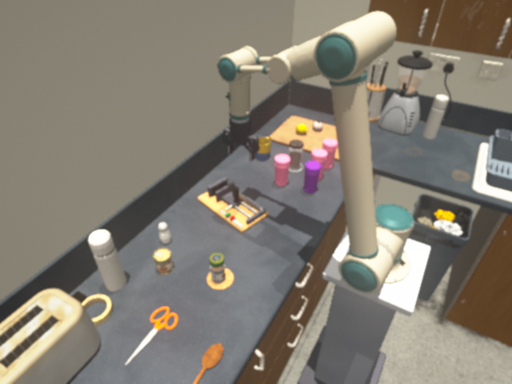

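View pics/wrist0.png

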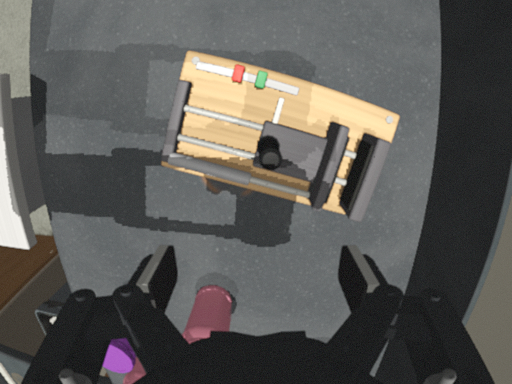

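The cork mat (orange-brown; scene (155,192), side (220,278)) carries the slim green-lidded spice jar, so the green clip is the target. In the wrist view I see the post top at about (268,148), the pointer tip near (281,99), the green clip at (262,79) and the red clip at (239,73). Next I'll triangulate these.

```bash
cat > h.py <<'E'
import numpy as np, cv2
from scipy.spatial.transform import Rotation as R
from rig import manip, eyes
def ray(ci,n,uv):
    d=np.array([(uv[0]-ci['cx'])/ci['fx'],(uv[1]-ci['cy'])/ci['fy']])
    if n=='wrist':
        r=np.hypot(*d); v=np.array([*(d*np.sin(r)/r),np.cos(r)])
    else: v=np.array([*d,1.])
    q=ci['orientation']; return np.array(ci['eye']),R.from_quat([q[1],q[2],q[3],q[0]]).apply(v/np.linalg.norm(v))
def plane(ci,n,uv,z):
    e,d=ray(ci,n,uv); return e+d*(z-e[2])/d[2]
def tri(rays):
    A=[np.eye(3)-np.outer(d,d) for e,d in rays]; p=np.linalg.solve(sum(A),sum(a@e for a,(e,d) in zip(A,rays)))
    return p,[np.linalg.norm(a@(p-e)) for a,(e,d) in zip(A,rays)]
def blobs(im,lo,hi,box=None):
    m=cv2.inRange(cv2.cvtColor(im,cv2.COLOR_RGB2HSV),np.array(lo),np.array(hi))
    if box: k=np.zeros_like(m);k[box[1]:box[3],box[0]:box[2]]=1;m*=k
    n,l,s,c=cv2.connectedComponentsWithStats(m)
    return [(s[i,4],c[i].round(1),s[i,:4].tolist()) for i in range(1,n) if s[i,4]>3]
E
python3 - <<'E'
from h import *
box={'scene':(205,160,300,222),'side':(190,170,275,235),'wrist':(155,45,405,225)}
ci={n:eyes.camera_info(n) for n in box}
cen={}
for n in box:
    im=np.load(f'pics/{n}0.npy')
    g=blobs(im,(45,90,40),(85,255,255),box[n]); r=blobs(im,(0,170,90),(5,255,255),box[n])
    print(n,'green',g,'red',r)
    cen[n]=[max(b,key=lambda t:t[0])[1] if b else None for b in (g,r)]
for i,c in enumerate(('green','red')):
    rr=[ray(ci[n],n,cen[n][i]) for n in box if cen[n][i] is not None]; p,e=tri(rr); print(c,p.round(4),np.round(e,4))
for nm,uv,z in (('cornerLfar',(399,115),.016),('cornerLnear',(188,52),.016),('tip',(281,99),.03),('post',(268,148),.108)):
    print(nm,plane(ci['wrist'],'wrist',uv,z).round(4))
x=[]
for n,b in (('scene',(225,160,305,225)),('side',(190,165,275,235)),('wrist',(225,70,325,180))):
    im=np.load(f'pics/{n}0.npy')[b[1]:b[3],b[0]:b[2],::-1]; x.append(cv2.resize(im,(400,int(400*im.shape[0]/im.shape[1])),interpolation=cv2.INTER_CUBIC)[:325])
    print(n,im.shape)
h=max(i.shape[0] for i in x); c=np.zeros((h*2,800,3),np.uint8)
for k,i in enumerate(x): c[(k//2)*h:(k//2)*h+i.shape[0],(k%2)*400:(k%2)*400+400]=i
cv2.imwrite('pics/crop.png',c[:600])
E
```

```text
scene green [(np.int32(18), array([231.7, 186.3]), [230, 184, 4, 6])] red [(np.int32(14), array([226.7, 189.8]), [225, 188, 4, 5])]
side green [(np.int32(9), array([227.3, 214.1]), [226, 213, 4, 3])] red [(np.int32(7), array([231.9, 217.7]), [231, 217, 3, 3])]
wrist green [(np.int32(118), array([260.4,  80.4]), [255, 71, 12, 18])] red []
green [0.5772 0.1002 0.0295] [0.0017 0.0004 0.0019]
red [0.5509 0.1083 0.0291] [0.0006 0.0006]
cornerLfar [0.7562 0.0649 0.016 ]
cornerLnear [0.4919 0.1365 0.016 ]
tip [0.6014 0.0771 0.03  ]
post [0.5842 0.034  0.108 ]
scene (65, 80, 3)
side (70, 85, 3)
wrist (110, 100, 3)
```

View pics/crop.png

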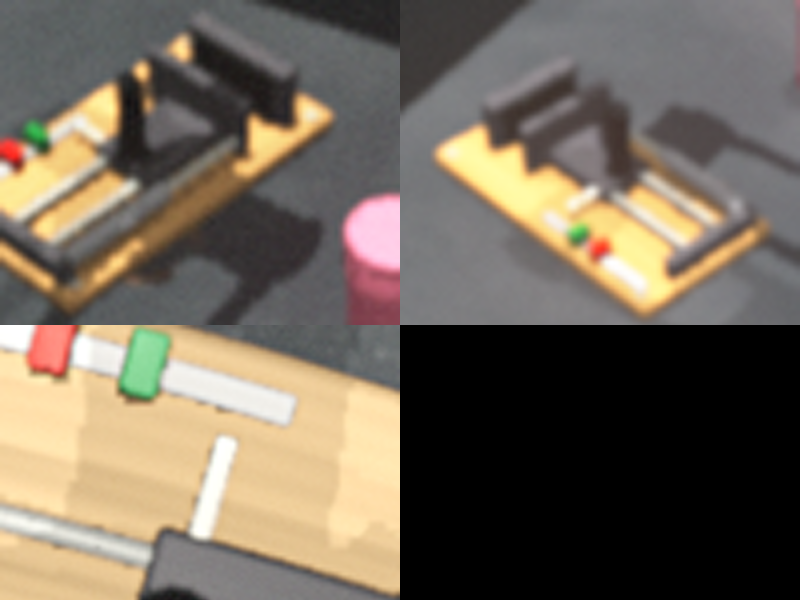

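The crop shows the post top in scene at about (251,175) and in side at about (236,186). The pointer tip in wrist is at (281.5,98), and the green clip is left of it, at (260,80).

Run:
```python
from h import *
ci={n:eyes.camera_info(n) for n in ('scene','side','wrist')}
p,e=tri([ray(ci['scene'],'scene',(251,175)),ray(ci['side'],'side',(235.7,186.3))]); print('post top',p.round(4),np.round(e,4))
p,e=tri([ray(ci['scene'],'scene',(251,175)),ray(ci['side'],'side',(235.7,186.3)),ray(ci['wrist'],'wrist',(267,156))]); print('post top3',p.round(4),np.round(e,4))
for uv in ((268,148),(266,160)): print(plane(ci['wrist'],'wrist',uv,.106).round(4))
for n,uv in (('wrist',(232,295)),('wrist',(228,290))): print('pink',plane(ci[n],n,uv,0).round(4),plane(ci[n],n,uv,.133).round(4))
print('pink top scene',plane(ci['scene'],'scene',(304,206),.133).round(4))
im=np.load('pics/wrist0.npy')[125:180,240:300]
cv2.imwrite('pics/post.png',cv2.resize(np.clip(im[...,::-1].astype(float)*2,0,255).astype(np.uint8),None,fx=8,fy=8,interpolation=cv2.INTER_CUBIC))
```

```text
post top [0.5849 0.0207 0.1111] [0.0011 0.0011]
post top3 [0.5842 0.0233 0.1112] [0.0026 0.0025 0.0039]
[0.5843 0.0336 0.106 ]
[0.5826 0.0224 0.106 ]
pink [ 0.5344 -0.2169  0.    ] [ 0.5489 -0.1102  0.133 ]
pink [ 0.5285 -0.2069 -0.    ] [ 0.5451 -0.1037  0.133 ]
pink top scene [ 0.5032 -0.2217  0.133 ]
```

View pics/post.png

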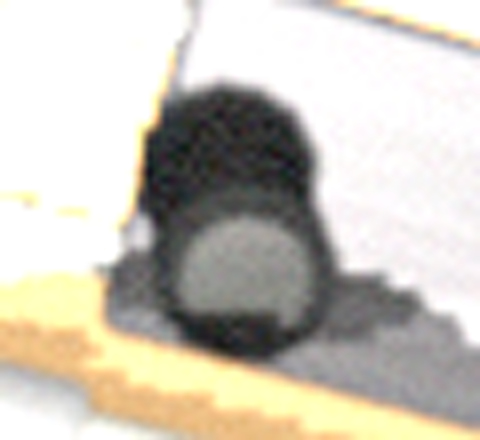

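The post axis is at about (0.586, 0.022) with its top near z 0.108–0.111. It agrees with the point 58 mm from the pointer tip, and yaw is about −15.2°. Next I'll turn the tool so its y lies along the clamp's y.

Request:
servo_tool --series "0.005 0.003 0 0 0 -7.5 0.3; 0.01 0.006 0 0 0 -15 0.3; 0.015 0.009 0 0 0 -22.5 0.3; 0.02 0.012 0 0 0 -30 0.3; 0.022 0.012 0 0 0 -37.5 0.3" --squeeze 70

```text
clock: 0.65
position: [0.5871, 0.0225, 0.1939]
ee_rot: [-0.0, 0.44, 0.898, 0.0]
contact_force: [0.2, -1.1, -0.0]
width: 0.06
gripper_force: 0.0
```

Request:
servo_tool --series "0 0 0 0 0 -7.5 0.3; 0 0 0 0 0 -15 0.3; 0 0 0 0 0 -22.5 0.3; 0 0 0 0 0 -30 0.3; 0 0 0 0 0 -37.5 0.3"

```text
clock: 1.15
position: [0.5867, 0.022, 0.1939]
ee_rot: [-0.0, 0.128, 0.992, -0.0]
contact_force: [0.2, -0.2, -0.1]
width: 0.0597
gripper_force: 0.0
```

Request:
servo_tool --series "0 0 0 0 0 0 0.3; 0 0 0 0 0 0 0.3"

```text
clock: 1.35
position: [0.5869, 0.022, 0.194]
ee_rot: [-0.0, 0.132, 0.991, -0.0]
contact_force: [-0.3, -0.9, -0.1]
width: 0.06
gripper_force: 0.0
```

Run:
```python
from h import *
s=manip.get_state(); q=s['ee_rot'];Rt=R.from_quat([q[1],q[2],q[3],q[0]])
print(s['clock'],s['position'],s['width'],Rt.as_matrix().round(3))
ci=eyes.camera_info('wrist'); im=eyes.get_image('wrist'); np.save('pics/w1.npy',im); cv2.imwrite('pics/w1.png',im[...,::-1])
print('to post, tool axes',Rt.inv().apply(np.array([.586,.022,.061])-s['position']).round(4), np.round(ci['eye'],3))
```

```text
1.35 [0.58685464 0.0219939  0.19402744] 0.05999860559982642 [[-0.965  0.261 -0.001]
 [ 0.261  0.965  0.   ]
 [ 0.001 -0.    -1.   ]]
to post, tool axes [ 0.0008 -0.0002  0.133 ] [0.509 0.044 0.373]
```

View pics/w1.png

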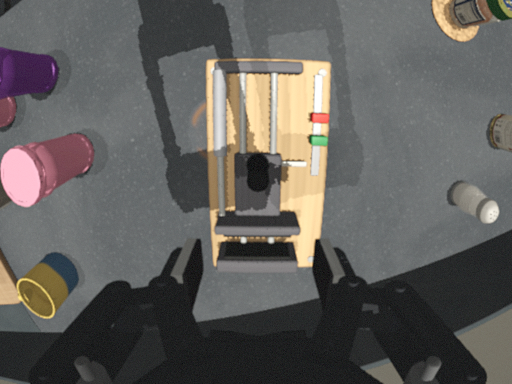

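The clamp lies upright in the view, so the tool is lined up with it. The post is at (258,172), the pointer tip at (305,163) and the green clip at (319,141). I'll descend and close.

Request:
servo_tool --series "0 0 0.03 0 0 0 0.3; 0 0 0.06 0 0 0 0.3; 0 0 0.09 0 0 0 0.3; 0 0 0.115 0 0 0 0.3; 0.001 0 0.132 0 0 0 0.3"

```text
clock: 1.9
position: [0.585, 0.0223, 0.0603]
ee_rot: [-0.001, 0.131, 0.991, -0.0]
contact_force: [0.3, 0.0, -0.7]
width: 0.0602
gripper_force: 0.0
```

Request:
servo_tool --series "0 0 0 0 0 0 0.3; 0 0 0 0 0 0 0.6; 0 0 0 0 0 0 1; 0 0 0 0 0 0 1; 0 0 0 0 0 0 1" --squeeze 70

```text
clock: 2.4
position: [0.5873, 0.022, 0.0641]
ee_rot: [0.002, 0.131, 0.991, -0.0]
contact_force: [-1.1, -1.0, 4.9]
width: 0.017
gripper_force: 68.3
```

Request:
servo_tool --series "0 0 0 0 0 0 1; 0 0 0 0 0 0 1; 0 0 0 0 0 0 1"

```text
clock: 2.7
position: [0.5873, 0.022, 0.0641]
ee_rot: [0.002, 0.131, 0.991, -0.0]
contact_force: [0.3, -0.7, 5.1]
width: 0.0168
gripper_force: 68.3
```

```bash
cat > m.py <<'E'
from h import *
import sys
s=manip.get_state(); q=s['ee_rot'];Rt=R.from_quat([q[1],q[2],q[3],q[0]])
print(s['clock'],s['position'].round(4) if hasattr(s['position'],'round') else s['position'],s['width'],s['gripper_force'],s['contact_force'])
ci=eyes.camera_info('wrist'); im=eyes.get_image('wrist'); cv2.imwrite(f'pics/{sys.argv[1]}.png',im[...,::-1])
g=max(blobs(im,(45,90,40),(85,255,255),(280,0,420,300)),key=lambda t:t[0]); print('green',g)
for z in (.03,.04): print('green tool',z,Rt.inv().apply(plane(ci,'wrist',g[1],z)-s['position']).round(4))
for a in sys.argv[2:]:
    uv=eval(a); print('tip tool',Rt.inv().apply(plane(ci,'wrist',uv,.03)-s['position']).round(4))
E
python3 m.py w2
```

```text
2.7 [0.5873 0.022  0.0641] 0.016751285049656475 68.34641022607684 [ 0.28160128 -0.70545155  5.09796459]
green (np.int32(452), array([350.6, 165.6]), [336, 157, 30, 19])
green tool 0.03 [0.03   0.0718 0.034 ]
green tool 0.04 [0.0325 0.0685 0.024 ]
```

View pics/w2.png

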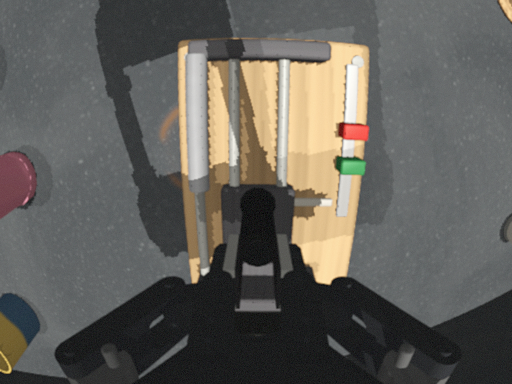

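The picture shows the post between the closed fingers, the pointer tip at (331,202) and the green clip at (351,166). The 16.8 mm opening is less than the 22 mm post, so I'll check the grip closely.

Run:
```python
from h import *
s=manip.get_state(); q=s['ee_rot'];Rt=R.from_quat([q[1],q[2],q[3],q[0]])
ci=eyes.camera_info('wrist'); qc=ci['orientation'];Rc=R.from_quat([qc[1],qc[2],qc[3],qc[0]])
def proj(p):
    v=Rc.inv().apply(p-np.array(ci['eye'])); t=np.arctan2(np.hypot(v[0],v[1]),v[2]); r=np.hypot(v[0],v[1])
    return (np.array([ci['cx'],ci['cy']])+ci['fx']*t*v[:2]/r).round(1)
P=np.array(s['position'])
for n,o in (('tcp',(0,0,0)),('grasp',(0,0,-.019)),('padedge',(.011,0,-.019))): print(n,proj(P+Rt.apply(o)))
for z in (.042,.08,.104,.108): print('post',z,proj(np.array([.586,.022,z])))
print('tip tool',Rt.inv().apply(plane(ci,'wrist',(331,202),.03)-P).round(4))
a=cv2.imread('pics/w2.png')[150:320,190:340]; a=np.clip(a.astype(float)*2.5,0,255).astype(np.uint8)
b=eyes.get_image('side')[150:240,180:280,::-1]
a=cv2.resize(a,(450,510),interpolation=cv2.INTER_CUBIC); b=cv2.resize(np.clip(b*1.6,0,255).astype(np.uint8),(340,306),interpolation=cv2.INTER_CUBIC)
c=np.zeros((510,790,3),np.uint8); c[:,:450]=a; c[:306,450:]=b; cv2.imwrite('pics/c2.png',c)
```

```text
tcp [256.2 221.1]
grasp [256.1 234.1]
padedge [256.  217.5]
post 0.042 [255.9 207. ]
post 0.08 [255.5 230.2]
post 0.104 [255.3 249.9]
post 0.108 [255.2 253.7]
tip tool [0.0005 0.0584 0.0341]
```

View pics/c2.png

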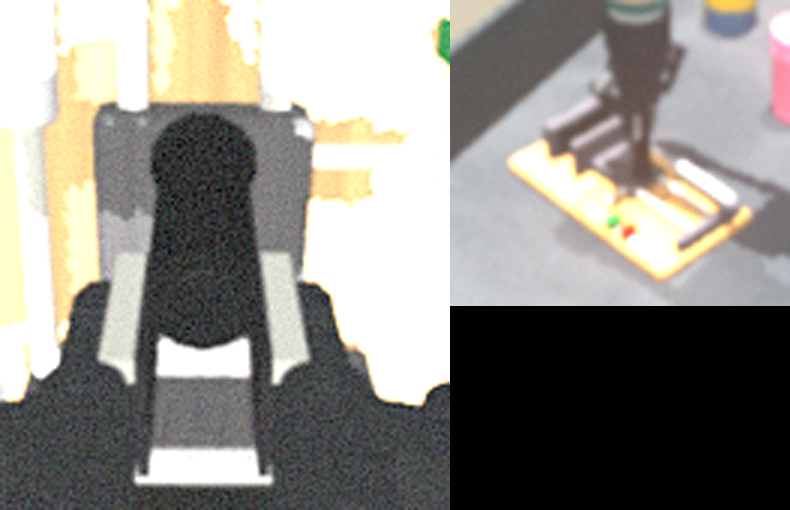

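The post is centred between the pads and held at 68 N. The pointer is about 30–31 mm short of the green clip, so I'll pull along tool +x.

Request:
servo_tool --series "0.004 0 0 0 0 0 1; 0.01 0 0 0 0 0 1; 0.016 0 0 0 0 0 1; 0.021 0 0 0 0 0 1; 0.025 0 0 0 0 0 1"

```text
clock: 3.3
position: [0.5666, 0.0278, 0.0642]
ee_rot: [0.005, 0.13, 0.991, -0.0]
contact_force: [7.1, -2.6, 1.7]
width: 0.0166
gripper_force: 68.4
```

Request:
servo_tool --series "0.003 0 0 0 0 0 1; 0.006 0 0 0 0 0 1; 0.006 0 0 0 0 0 1; 0.006 0 0 0 0 0 1"

```text
clock: 3.7
position: [0.5612, 0.0293, 0.0642]
ee_rot: [0.005, 0.131, 0.991, -0.0]
contact_force: [6.9, -2.2, 2.8]
width: 0.0165
gripper_force: 68.6
```

```bash
python3 m.py w3; python3 -c "
import cv2
a=cv2.imread('pics/w3.png')[130:240,250:390];cv2.imwrite('pics/c3.png',cv2.resize(a,None,fx=5,fy=5,interpolation=cv2.INTER_CUBIC))"
```

```text
3.7 [0.5612 0.0293 0.0642] 0.01649247738071894 68.58243428170681 [ 6.90340682 -2.16334673  2.81528026]
green (np.int32(452), array([347. , 197.9]), [333, 189, 29, 19])
green tool 0.03 [0.0039 0.0714 0.0342]
green tool 0.04 [0.0075 0.0681 0.0242]
```

View pics/c3.png

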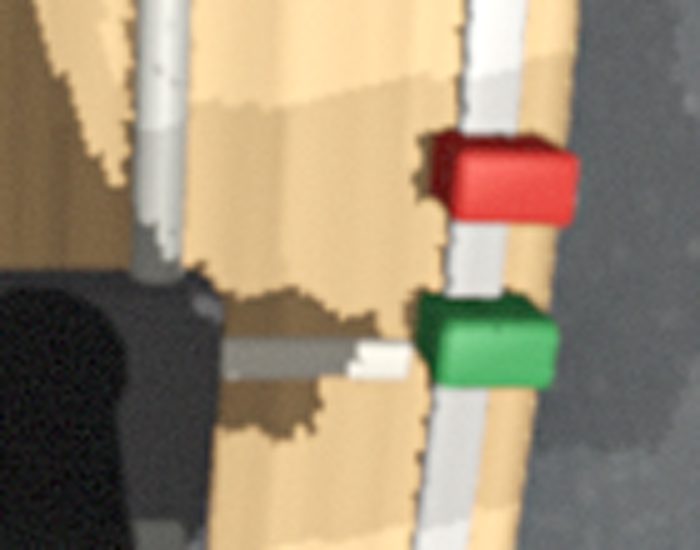

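The pointer tip is at (332,202) and needs a few mm more to reach the clip's middle. I'll put a number on it using the clip's bright top face and the other cameras.

Run:
```python
from h import *
s=manip.get_state(); ci=eyes.camera_info('wrist'); im=cv2.imread('pics/w3.png')[...,::-1].copy()
ex=np.array([.965,-.261,0])
g=max(blobs(im,(45,90,95),(85,255,255),(320,180,370,220)),key=lambda t:t[0]); print(g)
tip=plane(ci,'wrist',(332,202),.03)
top=(347.5+250*0+ (440+555)/10-97.5-0.0, 0) if 0 else (250+(440+555+442+525)/20, 130+(308+308+388+388)/20)
# height of clip's top: triangulate with scene/side
rs=[ray(ci,'wrist',top)]
for n,b in (('scene',(205,160,300,222)),('side',(190,170,275,235))):
    i2=eyes.get_image(n); gg=blobs(i2,(45,90,40),(85,255,255),b)
    if gg: m=max(gg,key=lambda t:t[0]); print(n,m); rs.append(ray(eyes.camera_info(n),n,m[1]))
print(top, tri(rs))
for z in (.034,.038,.042):
    p=plane(ci,'wrist',top,z); print(z,'remaining pull mm',1000*(tip-p)@ex, 'size', 1000*(plane(ci,'wrist',(top[0],130+388/5),z)-plane(ci,'wrist',(top[0],130+308/5),z))@ex)
```

```text
(np.int32(333), array([349. , 199.7]), [337, 193, 25, 15])
scene (np.int32(16), array([231.7, 186.3]), [230, 184, 4, 6])
side (np.int32(9), array([227.6, 214.1]), [226, 213, 4, 3])
(348.1, 199.6) (array([0.57644007, 0.10050965, 0.03039899]), [np.float64(0.0014898505723472746), np.float64(0.0009311287666809869), np.float64(0.00089756431213777)])
0.034 remaining pull mm 3.4893632606815195 size 13.285487267882047
0.038 remaining pull mm 5.016714793204818 size 13.030759670625725
0.042 remaining pull mm 6.544066325728224 size 12.776032073369297
```

The remaining pull is about 3.5–5 mm, depending on the clip's top height, so I'll take 4 mm.

Request:
servo_tool --series "0.002 0 0 0 0 0 1; 0.0045 0 0 0 0 0 1; 0.0045 0 0 0 0 0 1; 0.0045 0 0 0 0 0 1; 0.0045 0 0 0 0 0 1"

```text
clock: 4.35
position: [0.5572, 0.0305, 0.0642]
ee_rot: [0.006, 0.131, 0.991, -0.0]
contact_force: [7.5, -1.9, 1.9]
width: 0.0166
gripper_force: 68.6
```

```bash
python3 m.py w4; python3 -c "
import cv2
a=cv2.imread('pics/w4.png')[130:240,250:390];cv2.imwrite('pics/c4.png',cv2.resize(a,None,fx=5,fy=5,interpolation=cv2.INTER_CUBIC))"
```

```text
4.35 [0.5572 0.0305 0.0642] 0.016574440741671942 68.57490951195359 [ 7.46901829 -1.90870337  1.86603234]
green (np.int32(440), array([346.5, 202.8]), [333, 193, 28, 20])
green tool 0.03 [-0.0003  0.0714  0.0343]
green tool 0.04 [0.0035 0.0681 0.0242]
```

View pics/c4.png

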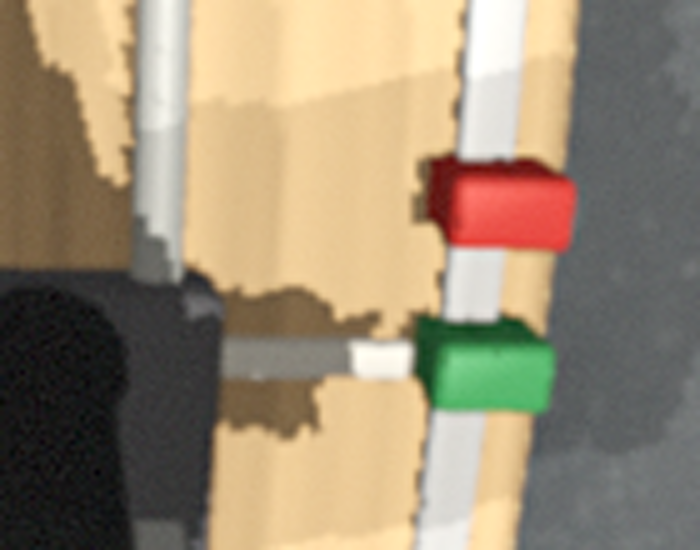

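The pointer's middle (row 360 in the crop) lies level with the middle of the clip's side face (about 320–400). The jaw pulls steadily at about 7.7 N with the total pull at 31 mm, so I'll hand it in.

```bash
python3 -c "
from rig import manip
s=manip.get_state(); print(abs(s['qd']).max() if hasattr(s['qd'],'max') else s['qd']); print(manip.sign_off())"
```

```text
0.002513112869326105
the job is handed in; nothing more can be done
None
```

I handed in the job with the gripper still holding the clamp jaw open at about 31 mm, the pointer level with the green clip for the spice jar on the cork mat; the rig gave no verdict.

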